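# Lock the seed jars into their carrier

### The job

Stand the red-lidded seed jar upright in the empty pocket of the aluminium carrier, on the red pad, and let go of it. Then swing the carrier's yellow keeper bar fully shut across the front of the jars, until it clicks into its detent.

Things in the scene. Friction and masses are not known exactly. Their poses are not given: they have to be found in the camera images.
- red_jar_mid (a point): The seed jar with the red lid: amber, paper label, standing on the bench, 40 mm in diameter, 100 mm tall, about 0.14 kg. The point is its centre, half-way up (50 mm above its foot); z is up along the jar. Jars just like it with lids of other colours stand nearby and in the carrier.
- place (a point): Centre of the top of the red pad (50 mm disc) in the empty pocket, any of 3, of an aluminium carrier fixed to the bench; 8 mm above the bench. Pockets 60 by 60 mm inside, 64 mm apart in a row; 4 mm dividers and back wall with tops 34 mm above the point, front lip 8 mm. Axes: x to the back wall, y along the row to the end with the bar's hinge, z up. Jars stand in the other pockets.
- keeper (a joint): Angle (rad) of the yellow keeper bar, which swings level on an upright hinge pin at the carrier's front; its top is 42 mm above the bench. 0 = shut against its stop, along the front of the pockets; positive = swung out. It turns easily and stays where left; near 0.08 rad it meets a sprung ball, needs about 5 to 10 N at the knob to pass, and below 0.04 rad snaps to 0 and is held.
- keeper_knob (a point): Upright black knob on the keeper bar's free end: a round post, 16 mm in diameter, 42 to 84 mm above the bench. The point is on its axis, 63 mm up. Axes turn with the bar: y along the bar from the knob to the hinge pin, 216 mm away; x the way the knob moves to shut; z up. Shut, it stands 44 mm beyond the end pocket's centre along the row and 46 mm in front of the pockets' centre line.
Not all that is in view belongs to the job. Leave any pink or purple look-alike of the part that bears red_jar_mid alone.

How it is judged:
On the way, in this order (a step that is already met when the one before it is completed fails the run):
1. the red-lidded jar stands upright on the red pad in the empty pocket, released (horizontal distance between red_jar_mid and place below 0.018 m and z of red_jar_mid in the frame of place below 0.058 m and angle between red_jar_mid's own z axis and vertical below 0.17 rad and contact force between the fingers and red_jar below 0.2 N), for 0.2 s.
2. the keeper bar is shut in its detent (value of joint keeper below 0.035 rad), for 0.2 s.
At the end, for the whole second after the job is handed in: The red-lidded jar stands in the empty pocket with its axis within 18 mm of the centre of the red pad, its foot down on the pad (within 8 mm) and upright within 10 degrees; the keeper bar is shut past its detent (below 0.035 rad) (horizontal distance between red_jar_mid and place below 0.018 m and z of red_jar_mid in the frame of place below 0.058 m and angle between red_jar_mid's own z axis and vertical below 0.17 rad and value of joint keeper below 0.035 rad); the robot touches nothing.
It also fails if it takes over 46 s, if anything falls off the work surface, if the arm or the gripper's body presses on something with over 40 N, if the wrist force passes 120 N, or if a joint passes its speed limit or range.

### The arm

A 7-joint arm with a two-finger parallel gripper is mounted at the origin on the work surface. World frame = base frame: x ahead of the robot, y to its left, z up, the work surface at z = 0. Lengths are in m, angles in rad, forces in N, time in s.
With the tool pointing down it reaches from about 0.4 to 0.9 m from the base axis. Payload 5.5 kg.
Tool frame: the origin (TCP) lies between the finger pads; the fingertips stand 22 mm ahead of it and the grasp point (between the pads) lies 3 mm ahead of it (robot.tips_ahead is the distance from the TCP to the fingertips, in m); z points along the fingers, y is the line along which they close (so a half turn about z gives the same grasp; the last joint's range is limited). The gripper opens to 92 mm and grips with 3 to 60 N. Pads are 19 mm wide; open, the fingers measure 130 mm over their backs; the gripper's body (75 mm by 190 mm) begins 47 mm behind the grasp point.
Start: joints at [-0.921, 0.501, -0.427, 1.55, 0.221, 1.138, -0.21], TCP at [0.245, 0.602, 0.249] pointing down, gripper open.
Joint ranges: [-2.88, 2.88], [-0.31, 2.03], [-1.54, 1.56], [0.2, 2.42], [-1.41, 4.55], [0.19, 2.02], [-2.57, 2.57]. Speed limits (rad/s): [2.57, 2.57, 3.14, 3.14, 3.14, 3.14, 3.14].

### API

Orientations are given as a rotation vector (axis times angle).
In Python, from cell import robot, imaging, ticket gives the robot as it stands.
- The arm moves only by the tool carry_out, never from a script. Its argument "motion" is a list that holds one entry, the list of rows, each a list of 5 numbers: the shift along the tool's x, y, z each as a share of 50 cm, from -1 to 1, then the turn about the tool's z as a share of 30 degrees, from -1 to 1, then the opening in per cent of the stroke, from 0 (shut) to 100 (fully open). In form: [[[x, y, z, yaw, hand], ...]]. A call has 1 to 12 rows; each row shifts and turns the commanded pose from where the row before left it, along the tool's axes as they then stand; what a row does not reach is not made up. A row lasts 1/10 s, in which the tool goes at most 50 mm and 8.59 degrees, less where a joint would pass 70% of its speed; a pose out of reach is approached as far as the arm can. A call with a number of a shift or a turn outside -1 to 1 is refused whole. A call with a gripper value outside its range is refused whole. The fingers move at their own pace and stop on an object; the grip force is fixed at half the most. Time passes only in rows, so rows that do not move let the fingers close. It gives the time, the measured TCP pose, the force, the opening and the grip force at its end, in the units of the state.
- robot.sense(): the state, without advancing time (a new reading comes with each control period).
- imaging.camera(name): name is "scene" or "side" or "wrist"; returns (picture, depth): 384x512x3 uint8, red, green, blue; 384x512 float32, m along the optical axis (not along the pixel's ray), 0 where there is no reading.
- imaging.camera_info(name): a dict with "mtx" (3x3 intrinsics, pixels), "view" (4x4, takes a point from world to camera coordinates). Camera axes: x right, y up, looking along -z (the intrinsics and any distortion apply to the point x, -y, -z); pixel columns grow to the right and rows downward; lengths in m; the calibration is good to about 2 mm. A picture is of the moment at which its call begins: read the wrist's pose just before it. camera_info takes no time and is no camera call; for the wrist camera it gives the pose at the moment of the call.
- ticket.sign_off(): hands the job in; it is judged then, once.
The state is a dict: "time_s": time; "joint_positions": joint angles; "qd": joint speeds; "joint_torque": joint torques, N m; "tcp_pos": TCP position; "tcp_rot": TCP orientation; "force": force on the tool from outside, world axes, zero at the start; "moment": the same for the moment, N m; "gripper_width": opening from 0.0 (shut) to 1.0 (fully open); "gripper_force": force on a finger pad.
Only numpy, scipy, OpenCV 4.12 (cv2) and the standard library are available. Lean on these libraries where they do the work, as an engineer would, in place of code of your own. Each camera call takes 0.05 s, during which the arm holds its last target. There are 200 camera calls.

## Working session

There is one attempt and no reset: what is moved stays moved. The work goes in short steps, Python scripts to look and compute and a tool call to move; the robot and the scene stay as the last step left them, time stands still between calls to the robot, and variables do not carry over. Pictures are saved under pics/ and viewed, at most 10 in all, crops included, and the job is handed in when it is done.

Besides the shell and the picture viewer there is one more tool, called after "Call:" as name(argument=value, ...) on one line, values as JSON. carry_out: Moves the arm, as the interface text tells. Its arguments: {"type":"object","properties":{"motion":{"type":"array","items":{"type":"array","items":{"type":"array","items":{"type":"number"}}}}},"required":["motion"]}

```bash
mkdir -p pics; ls; cat > h.py <<'E'
import numpy as np, cv2
from cell import robot, imaging, ticket
def cloud(name):
    inf=imaging.camera_info(name); p,d=imaging.camera(name)
    K=np.array(inf['mtx']); V=np.array(inf['view'])
    v,u=np.mgrid[:384,:512]
    c=np.stack([(u-K[0,2])/K[0,0]*d,-(v-K[1,2])/K[1,1]*d,-d],-1)
    T=np.linalg.inv(V); return p,d,c@T[:3,:3].T+T[:3,3],inf
E
python3 - <<'E'
from h import *
ims=[]
for n in ['scene','side','wrist']:
    p,d,P,i=cloud(n); np.savez(f'/tmp/{n}.npz',p=p,d=d,P=P,V=i['view'],K=i['mtx']); cv2.imwrite(f'pics/{n}0.png',p[...,::-1]); print({k:(v if k!='mtx' else np.array(v)[[0,1,0,1],[0,1,2,2]]) for k,v in i.items()})
s=robot.sense(); print(s); print(robot.tips_ahead)
E
```

```text
pics
{'mtx': array([461.44809279, 461.44809279, 260.8090028 , 183.56696285]), 'view': array([[-3.04684552e-01,  9.52452640e-01, -1.13700764e-03,
         5.38625144e-02],
       [-5.97665997e-01, -1.90260427e-01,  7.78842941e-01,
         2.99922962e-01],
       [ 7.41594687e-01,  2.37980963e-01,  6.27217969e-01,
        -1.57153144e+00],
       [ 0.00000000e+00,  0.00000000e+00,  0.00000000e+00,
         1.00000000e+00]])}
{'mtx': array([484.01557162, 484.01557162, 262.31099916, 195.87526415]), 'view': array([[ 0.71996162, -0.69376889,  0.01843896, -0.28019619],
       [ 0.43695254,  0.47377087,  0.76460032, -0.36038824],
       [-0.53919176, -0.54242593,  0.64424092, -0.68514263],
       [ 0.        ,  0.        ,  0.        ,  1.        ]])}
{'mtx': array([280.79901645, 280.79901645, 257.47684061, 191.11941048]), 'view': array([[ 0.37721809,  0.92612283, -0.00173722, -0.64878785],
       [-0.89037306,  0.36213946, -0.27584568,  0.03396472],
       [-0.25483786,  0.10560075,  0.96120037, -0.39038923],
       [ 0.        ,  0.        ,  0.        ,  1.        ]])}
{'time_s': 0.15, 'joint_positions': array([-0.92079758,  0.50166052, -0.42686553,  1.55115534,  0.22080215,
        1.138309  , -0.21027913]), 'qd': array([ 0.00186401, -0.00120197, -0.00078973, -0.00353427,  0.00118579,
        0.00184518, -0.0008256 ]), 'joint_torque': array([-5.50769619e-03, -5.67109430e+01, -5.82478970e+00, -2.79455781e+01,
       -6.87350146e-02,  2.65556766e-02,  8.92327603e-05]), 'tcp_pos': array([0.24502472, 0.60152505, 0.24792496]), 'tcp_rot': array([-6.03603204e-01, -3.08268946e+00,  2.25433712e-03]), 'force': array([ 0.05868451, -0.27570366,  1.16972062]), 'moment': array([-0.03489567,  0.05366356,  0.00089358]), 'gripper_force': 0.0, 'gripper_width': 1.0024563685753622}
0.022
```

View pics/scene0.png

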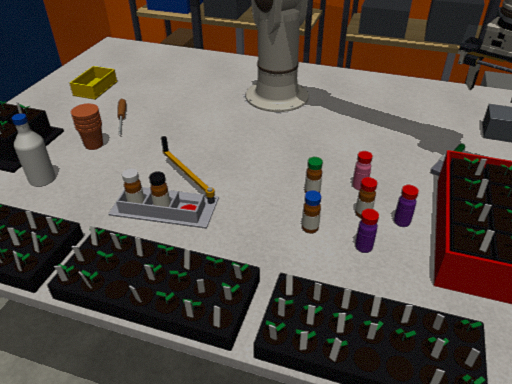

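View pics/side0.png

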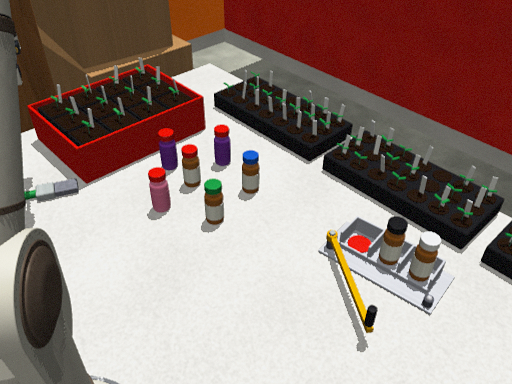

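The scene view shows the target jar (amber, red lid) at (368,197), between a pink one (362,170) and purples (405,205), (367,230). The pad is at (188,207), the keeper's hinge at (210,195) and its knob at (165,143). In the side view the target is at (190,165), the pad at (359,243), the hinge at (332,237) and the knob at (371,317).

```bash
python3 - <<'E'
from h import *
for n in ['scene','side']:
    z=np.load(f'/tmp/{n}.npz'); p,P,d=z['p'],z['P'],z['d']; h=cv2.cvtColor(p,cv2.COLOR_RGB2HSV)
    H,S,Vv=[h[...,k].astype(int) for k in range(3)]
    ok=(d>0)
    X,Y,Z=P[...,0],P[...,1],P[...,2]
    masks={'red':((H<6)|(H>174))&(S>200)&(Vv>110),'yellow':(H>18)&(H<28)&(S>180)&(Vv>120),'black':(Vv<45)&(Z>0.03)&(Z<0.13),'green':(H>50)&(H<75)&(S>180),'blue':(H>100)&(H<125)&(S>180),'white':(S<20)&(Vv>200)&(Z>0.08)&(Z<.13)}
    print(n)
    for k,m in masks.items():
        m=m&ok
        N,L,st,c=cv2.connectedComponentsWithStats(m.astype(np.uint8))
        for i in range(1,N):
            if st[i,4]<25: continue
            q=P[L==i]; top=q[q[:,2]>np.percentile(q[:,2],98)-.006]
            if np.hypot(*q[:,:2].mean(0))>1.05 or len(q)>900 : continue
            (cx,cy),r=cv2.minEnclosingCircle(top[:,:2].astype(np.float32))
            print(k,c[i].round(),st[i,4],'z',q[:,2].min().round(3),q[:,2].max().round(3),'mean',q.mean(0).round(4),'topmid',((top.min(0)+top.max(0))/2).round(4),'circ',np.round((cx,cy,r),4))
E
```

```text
scene
red [459. 214.] 528 z 0.063 0.103 mean [0.5444 0.5561 0.0977] topmid [0.5014 0.5879 0.0996] circ [0.5014 0.5878 0.1889]
red [365. 155.] 83 z 0.096 0.102 mean [0.4066 0.34   0.0994] topmid [0.4048 0.3396 0.0993] circ [0.4048 0.3395 0.0195]
red [369. 182.] 117 z 0.097 0.102 mean [0.5095 0.3629 0.0994] topmid [0.5086 0.3629 0.0992] circ [0.5083 0.3634 0.018 ]
red [410. 190.] 116 z 0.096 0.102 mean [0.5101 0.4538 0.0995] topmid [0.5099 0.454  0.0988] circ [0.5093 0.4535 0.0171]
red [189. 207.] 47 z 0.004 0.012 mean [ 0.6192 -0.0406  0.0076] topmid [ 0.6206 -0.0416  0.0082] circ [ 0.6206 -0.0416  0.016 ]
red [370. 214.] 143 z 0.097 0.103 mean [0.6173 0.3795 0.0995] topmid [0.6168 0.3795 0.0998] circ [0.6172 0.3795 0.0177]
yellow [188. 172.] 207 z 0.038 0.046 mean [ 0.5291 -0.0816  0.0416] topmid [ 0.5264 -0.0834  0.0424] circ [ 0.5248 -0.0814  0.1105]
black [278.  71.] 90 z 0.109 0.123 mean [0.0517 0.0164 0.1165] topmid [0.0379 0.0073 0.1194] circ [0.0228 0.007  0.0626]
black [  8. 130.] 763 z 0.03 0.105 mean [ 0.5474 -0.6088  0.0768] topmid [ 0.55   -0.5948  0.0951] circ [ 0.55   -
[... 7867 characters left out ...]
  0.0672] topmid [0.8049 0.1044 0.0721] circ [0.8041 0.1044 0.0162]
green [398. 176.] 33 z 0.044 0.074 mean [0.8079 0.0011 0.0682] topmid [ 8.05e-01 -6.00e-04  7.13e-02] circ [ 8.06e-01 -6.00e-04  1.72e-02]
green [212. 186.] 194 z 0.083 0.102 mean [0.4593 0.2225 0.0967] topmid [0.4625 0.2254 0.0985] circ [0.4626 0.225  0.0177]
green [ 30. 195.] 52 z 0.004 0.02 mean [0.2009 0.5602 0.0124] topmid [0.2025 0.5618 0.0166] circ [0.2025 0.5609 0.0102]
blue [250. 157.] 169 z 0.084 0.102 mean [0.5863 0.2461 0.0963] topmid [0.5894 0.2482 0.0986] circ [0.5895 0.2488 0.0172]
white [431. 238.] 208 z 0.103 0.109 mean [ 0.6476 -0.1675  0.1055] topmid [ 0.6479 -0.1672  0.106 ] circ [ 0.6479 -0.1672  0.0183]
```

Call:
carry_out(motion=[[[0,0,0,0.26,70],[0,0,0,0.25,70],[0,0,0,0.25,70],[-0.0885,0.0038,0,0,70],[-0.0885,0.0038,0,0,70],[-0.0885,0.0038,0,0,70],[-0.0885,0.0038,0,0,70],[-0.0885,0.0038,0,0,70],[-0.0885,0.0038,0,0,70],[-0.0885,0.0038,0,0,70],[-0.0885,0.0038,0,0,70],[0,0,0,0,70]]])

```text
time_s: 1.35
tcp_pos: [0.5129, 0.3546, 0.2481]
tcp_rot: [1.217, 2.892, -0.005]
force: [0.6, -0.7, -0.2]
gripper_width: 0.704
gripper_force: 0.0
```

```bash
cat >> h.py <<'E'
from scipy.spatial.transform import Rotation as R
def plan(t, ang=None):
    s=robot.sense(); M=R.from_rotvec(s['tcp_rot']).as_matrix()
    d=M.T@(np.array(t)-s['tcp_pos']); a=np.degrees(np.arctan2(M[1,1],M[0,1]))
    print('t',s['time_s'],'tcp',s['tcp_pos'].round(4),'y-angle',a.round(2),'tilt',M[2,2].round(5),'shares',(d/.5).round(4),'yaw share',None if ang is None else round((a-ang)/30,3),'axes',M[:2,:2].round(3).tolist(),'F',s['force'].round(1),'w',s['gripper_width'])
E
python3 - <<'E'
from h import *
p,d,P,i=cloud('wrist'); cv2.imwrite('pics/w1.png',p[...,::-1])
h=cv2.cvtColor(p,cv2.COLOR_RGB2HSV).astype(int)
m=((h[...,0]<6)|(h[...,0]>174))&(h[...,1]>200)&(h[...,2]>110)&(d>0)
N,L,st,c=cv2.connectedComponentsWithStats(m.astype(np.uint8))
for k in range(1,N):
    if st[k,4]<60: continue
    q=P[L==k]; q=q[q[:,2]>np.percentile(q[:,2],90)-.004]
    print(c[k].round(),st[k,4],q.mean(0).round(4),np.round(cv2.minEnclosingCircle(q[:,:2].astype(np.float32))[0],4),np.round(cv2.minEnclosingCircle(q[:,:2].astype(np.float32))[1],4))
plan([.506,.362,.15])
E
```

```text
[426.  88.] 1928 [0.5646 0.5337 0.0998] [0.5656 0.539 ] 0.1126
[310. 107.] 89 [0.4956 0.4439 0.0995] [0.4986 0.448 ] 0.0154
[167. 117.] 998 [0.4015 0.3409 0.0998] [0.4017 0.3403] 0.0174
[259. 172.] 827 [0.5045 0.3647 0.0998] [0.5046 0.3646] 0.0173
[343. 223.] 317 [0.6098 0.388  0.0995] [0.612  0.3828] 0.0167
t 1.4 tcp [0.5098 0.3581 0.2481] y-angle 44.58 tilt -1.0 shares [0.0112 0.0003 0.1962] yaw share None axes [[-0.702, 0.712], [0.712, 0.702]] F [-0.7  0.2 -0.1] w 0.6941507507364373
```

View pics/w1.png

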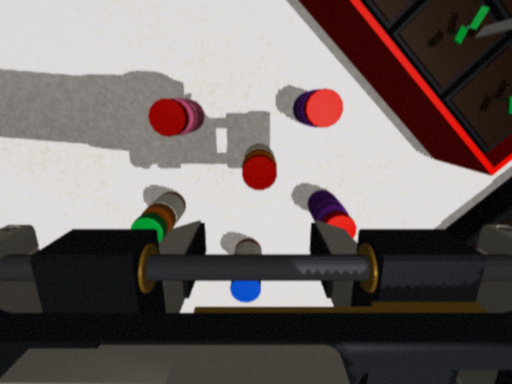

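The wrist view shows the target lid at (259,172), pink at (167,117), and purple at (310,107) and (343,223). All three views put the jar within a few mm of (0.5055, 0.363).

Call:
carry_out(motion=[[[0,0,0.1,0,70],[0,0,0.1,0,70],[0,0,0,0,70],[0,0,0,0,70],[0,0,0,0,70]]])

```text
time_s: 1.9
tcp_pos: [0.5074, 0.3646, 0.1515]
tcp_rot: [1.199, 2.902, 0.006]
force: [0.3, -0.4, 0.8]
gripper_width: 0.704
gripper_force: 0.0
```

```bash
python3 -c "
from h import *
plan([.5055,.363,.071])"
```

```text
t 1.9 tcp [0.5074 0.3646 0.1515] y-angle 45.1 tilt -0.99999 shares [ 0.0005 -0.0056  0.161 ] yaw share None axes [[-0.708, 0.706], [0.706, 0.708]] F [ 0.3 -0.4  0.8] w 0.7040631633336663
```

Call:
carry_out(motion=[[[0,-0.004,0.06,0,70],[0,0,0.06,0,70],[0,0,0.04,0,70],[0,0,0,0,70],[0,0,0,0,0],[0,0,0,0,0],[0,0,0,0,0],[0,0,0,0,0],[0,0,0,0,0]]])

```text
time_s: 2.8
tcp_pos: [0.5061, 0.362, 0.0703]
tcp_rot: [1.201, 2.901, 0.004]
force: [0.5, 0.3, 6.7]
gripper_width: 0.425
gripper_force: 30.0
```

```bash
python3 -c "
from h import *
plan([.631,-.037,.25],8.5)"
```

```text
t 2.8 tcp [0.5061 0.362  0.0703] y-angle 45.04 tilt -1.0 shares [-0.7409 -0.3871 -0.3601] yaw share 1.218 axes [[-0.708, 0.707], [0.707, 0.708]] F [0.5 0.3 6.7] w 0.4251513898959336
```

Call:
carry_out(motion=[[[0,0,-0.02,0,0],[0,0,-0.05,0,0],[0,0,-0.08,0,0],[0,0,-0.08,0,0],[0,0,-0.05,0,0],[0,0,-0.02,0.1,0],[0,0,0,0.24,0],[0,0,0,0.26,0],[0,0,0,0.26,0],[0,0,0,0.24,0],[0,0,0,0.11,0],[0,0,0,0,0]]])

```text
time_s: 4.0
tcp_pos: [0.5045, 0.361, 0.2188]
tcp_rot: [-2.046, -2.384, 0.001]
force: [-0.2, 0.5, -0.4]
gripper_width: 0.429
gripper_force: 30.0
```

```bash
python3 -c "
from h import *
plan([.631,-.037,.22],8.5)"
```

```text
t 4.0 tcp [0.5045 0.361  0.2188] y-angle 8.73 tilt -1.0 shares [-0.8252  0.1293 -0.0021] yaw share 0.008 axes [[-0.152, 0.988], [0.988, 0.152]] F [-0.2  0.5 -0.4] w 0.42886731681870904
```

Call:
carry_out(motion=[[[-0.04,0.006,0,0,0],[-0.08,0.0126,0,0,0],[-0.09,0.0141,0,0,0],[-0.09,0.0141,0,0,0],[-0.09,0.0141,0,0,0],[-0.09,0.0141,0,0,0],[-0.09,0.0141,0,0,0],[-0.09,0.0141,0,0,0],[-0.09,0.0141,0,0,0],[-0.05,0.008,0,0,0],[-0.025,0.004,0,0,0],[0,0,0,0,0]]])

```text
time_s: 5.2
tcp_pos: [0.6315, -0.0387, 0.2186]
tcp_rot: [-2.048, -2.382, 0.001]
force: [-0.8, 0.3, -1.5]
gripper_width: 0.425
gripper_force: 29.9
```

```bash
python3 - <<'E'
from h import *
a=[]
for n in ['wrist','side','scene']:
    p,d,P,i=cloud(n); np.savez(f'/tmp/{n}2.npz',p=p,d=d,P=P)
    a.append(p[60:300,190:512] if n=='side' else p[:,:])
    h=cv2.cvtColor(p,cv2.COLOR_RGB2HSV).astype(int)
    m=((h[...,0]<6)|(h[...,0]>174))&(h[...,1]>200)&(h[...,2]>110)&(d>0)
    N,L,st,c=cv2.connectedComponentsWithStats(m.astype(np.uint8))
    for k in range(1,N):
        q=P[L==k]; 
        if st[k,4]<25 or abs(q[:,1].mean()+.04)>.06: continue
        print(n,c[k].round(),st[k,4],q.mean(0).round(4),q.max(0).round(4),q.min(0).round(4))
cv2.imwrite('pics/w2.png',a[0][...,::-1]);cv2.imwrite('pics/s2.png',cv2.resize(a[1],None,fx=2,fy=2)[...,::-1])
plan([.631,-.037,.22],8.5)
E
```

```text
wrist [258. 170.] 1033 [ 0.6304 -0.0365  0.0078] [ 0.6541 -0.0148  0.0103] [ 0.607  -0.0596  0.0059]
wrist [255. 251.] 153 [ 0.627  -0.0215  0.2476] [ 0.6344 -0.0194  0.2494] [ 0.6197 -0.0239  0.2463]
wrist [256. 293.] 1883 [ 0.6304 -0.0411  0.2481] [ 0.6475 -0.0322  0.2496] [ 0.6123 -0.0504  0.2463]
side [359. 243.] 261 [ 0.6298 -0.0377  0.0076] [ 0.6539 -0.0158  0.0107] [ 0.6088 -0.0603  0.0041]
t 5.35 tcp [ 0.6311 -0.0336  0.2186] y-angle 8.94 tilt -1.0 shares [-0.0066 -0.0013 -0.0029] yaw share 0.015 axes [[-0.155, 0.988], [0.988, 0.155]] F [-0.   0.4 -1. ] w 0.42591867157928315
```

View pics/w2.png

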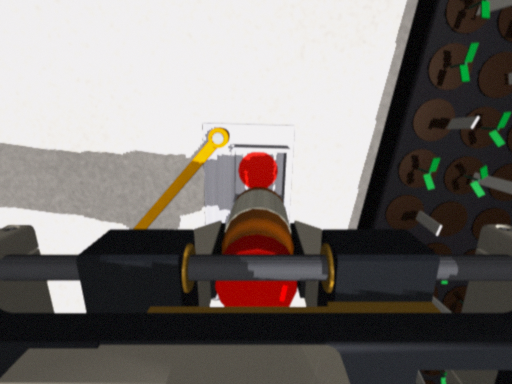

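View pics/s2.png

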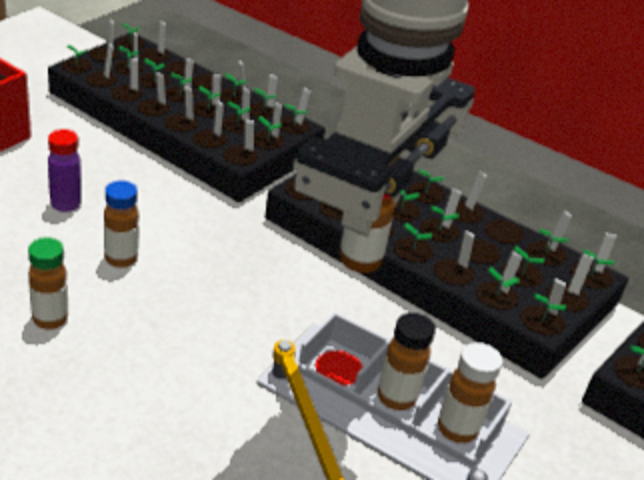

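The wrist view shows the pad at (258,170), centred at (0.6305, -0.037), with the jar held upright above it. The side view shows the pocket clear.

Call:
carry_out(motion=[[[0,0,0.03,0,0],[0,0,0.06,0,0],[0,0,0.06,0,0],[0,0,0.03,0,0],[0,0,0.01,0,0],[0,0,0,0,0],[0,0,0,0,0],[0,0,0,0,0]]])

```text
time_s: 6.15
tcp_pos: [0.6327, -0.0367, 0.1253]
tcp_rot: [2.044, 2.383, 0.003]
force: [0.2, -0.3, -0.7]
gripper_width: 0.426
gripper_force: 29.9
```

```bash
python3 - <<'E'
from h import *
for n in range(4):
    imaging.camera('side'); plan([.6305,-.037,.079],8.5)
E
```

```text
t 6.2 tcp [ 0.6326 -0.0367  0.1252] y-angle 8.74 tilt -1.0 shares [ 0.0002 -0.0045  0.0924] yaw share 0.008 axes [[-0.152, 0.988], [0.988, 0.152]] F [ 0.3  0.2 -1.1] w 0.4254069533392647
t 6.25 tcp [ 0.6324 -0.0368  0.125 ] y-angle 8.74 tilt -1.0 shares [ 0.0002 -0.004   0.092 ] yaw share 0.008 axes [[-0.152, 0.988], [0.988, 0.152]] F [ 0.4 -1.  -0.8] w 0.4286715770222815
t 6.3 tcp [ 0.6322 -0.0368  0.1248] y-angle 8.73 tilt -1.0 shares [ 0.0001 -0.0037  0.0916] yaw share 0.008 axes [[-0.152, 0.988], [0.988, 0.152]] F [-0.1 -0.5 -0.7] w 0.4259546221245577
t 6.35 tcp [ 0.632  -0.0368  0.1245] y-angle 8.73 tilt -1.0 shares [ 0.     -0.0032  0.0911] yaw share 0.008 axes [[-0.152, 0.988], [0.988, 0.152]] F [-0.   0.7 -1.2] w 0.42644273364767094
```

Call:
carry_out(motion=[[[0,0,0.02,0,0],[0,0,0.03,0,0],[0,0,0.02,0,0],[0,0,0.01,0,0],[0,0,0.008,0,0],[0,0,0,0,0],[0,0,0,0,0],[0,0,0,0,0],[0,0,0,0,0],[0,0,0,0,0],[0,0,0,0,0],[0,0,0,0,0]]])

```text
time_s: 7.55
tcp_pos: [0.6316, -0.0367, 0.0798]
tcp_rot: [2.046, 2.384, 0.0]
force: [-0.3, 0.5, -1.1]
gripper_width: 0.427
gripper_force: 29.9
```

Call:
carry_out(motion=[[[0,0,0.003,0,0],[0,0,0,0,0],[0,0,0,0,0],[0,0,0,0,50],[0,0,0,0,60],[0,0,0,0,70],[0,0,0,0,70],[0,0,0,0,70],[0,0,0,0,70]]])

```text
time_s: 8.45
tcp_pos: [0.6315, -0.0367, 0.0782]
tcp_rot: [-2.046, -2.384, 0.0]
force: [0.2, 0.0, -0.2]
gripper_width: 0.703
gripper_force: 0.0
```

Call:
carry_out(motion=[[[0,0,-0.02,0,70],[0,0,-0.05,0,70],[0,0,-0.08,0,70],[0,0,-0.08,0,70],[0,0,-0.07,0,70],[0,0,0,0,70],[0,0,0,0,70],[0,0,0,0,70]]])

```text
time_s: 9.25
tcp_pos: [0.6307, -0.0367, 0.2275]
tcp_rot: [-2.045, -2.383, 0.002]
force: [-0.3, 0.4, 0.2]
gripper_width: 0.698
gripper_force: 0.0
```

```bash
python3 - <<'E'
from h import *
for n in ['wrist','side','scene']:
    p,d,P,i=cloud(n); cv2.imwrite(f'pics/{n}3.png',p[...,::-1])
    h=cv2.cvtColor(p,cv2.COLOR_RGB2HSV).astype(int); z=P[...,2]
    for nm,m in dict(red=((h[...,0]<6)|(h[...,0]>174))&(h[...,1]>200)&(h[...,2]>110),black=(h[...,2]<45)&(z>.045)&(z<.12),yellow=(h[...,0]>18)&(h[...,0]<28)&(h[...,1]>180)&(h[...,2]>120)&(z<.06)).items():
      N,L,st,c=cv2.connectedComponentsWithStats((m&(d>0)).astype(np.uint8))
      for k in range(1,N):
        q=P[L==k]
        if st[k,4]<25 or abs(q[:,1].mean()+.1)>.13 or q[:,0].mean()<.4 or q[:,0].mean()>.7: continue
        print(n,nm,c[k].round(),st[k,4],q.mean(0).round(4),'mid',((q.max(0)+q.min(0))/2).round(4),'z',q[:,2].min().round(3),q[:,2].max().round(3))
plan([.631,-.037,.22],8.5)
E
```

```text
wrist red [253. 161.] 112 [ 0.6217 -0.0248  0.008 ] mid [ 0.6291 -0.0303  0.008 ] z 0.006 0.01
wrist red [260. 191.] 1034 [ 0.6316 -0.0349  0.1078] mid [ 0.6317 -0.0352  0.1076] z 0.105 0.11
wrist black [257. 244.] 661 [ 0.6384 -0.0924  0.1035] mid [ 0.6392 -0.0952  0.0921] z 0.077 0.108
wrist yellow [185. 178.] 1160 [ 0.5454 -0.0528  0.0418] mid [ 0.5426 -0.0561  0.0224] z 0.0 0.045
side red [367. 208.] 182 [ 0.6279 -0.0395  0.1066] mid [ 0.6301 -0.0382  0.1024] z 0.093 0.111
side red [357. 247.] 59 [ 0.618  -0.0418  0.0073] mid [ 0.6201 -0.0386  0.0073] z 0.004 0.011
side black [397. 225.] 265 [ 0.6337 -0.1051  0.1023] mid [ 0.637  -0.1041  0.099 ] z 0.09 0.108
side black [370. 316.] 146 [ 0.4555 -0.1819  0.0671] mid [ 0.4587 -0.1812  0.0655] z 0.045 0.086
side yellow [348. 276.] 514 [ 0.5196 -0.0904  0.0414] mid [ 0.522  -0.0832  0.0465] z 0.035 0.058
scene black [164. 145.] 40 [ 0.4687 -0.1767  0.0638] mid [ 0.4684 -0.1768  0.0649] z 0.047 0.083
scene black [157. 179.] 173 [ 0.6474 -0.0973  0.1027] mid [ 0.644  -0.0997  0.0996] z 0.09 0.109
scene yellow [170. 155.] 37 [ 0.4767 -0.1585  0.0406] mid [ 0.451  -0.1679  0.0229] z 0.001 0.044
scene yellow [206. 188.] 47 [ 0.577  -0.0113  0.0426] mid [ 0.5763 -0.0088  0.0424] z 0.038 0.046
t 9.4 tcp [ 0.6306 -0.0367  0.2267] y-angle 8.74 tilt -1.0 shares [-0.0008  0.0007  0.0134] yaw share 0.008 axes [[-0.152, 0.988], [0.988, 0.152]] F [0.3 0.8 0.7] w 0.6966031905768032
```

View pics/side3.png

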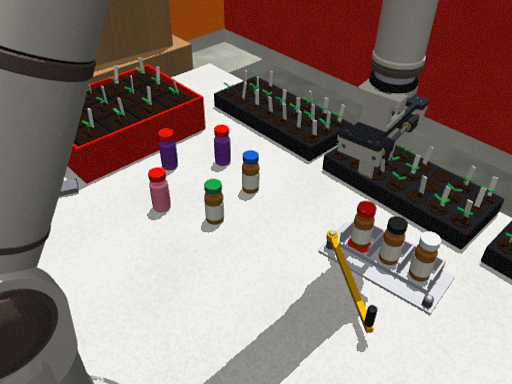

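The jar stands on the pad: its lid top is at z 0.108, within about 2 mm of centre. The keeper knob is unmoved at (370,316). Next I go over the knob with the fingers set along its direction of travel.

Call:
carry_out(motion=[[[0,0,0,0.28,60],[0,0,0,0.28,60],[0,0,0,0.28,60],[0,0,0,0.28,60],[0,0,0,0.28,60],[-0.0706,-0.021,0,0,60],[-0.0706,-0.021,0,0,60],[-0.0706,-0.021,0,0,60],[-0.0706,-0.021,0,0,60],[-0.0706,-0.021,0,0,60],[-0.0706,-0.021,0,0,60],[0,0,0,0,60]]])

```text
time_s: 10.6
tcp_pos: [0.4581, -0.1832, 0.2274]
tcp_rot: [-2.769, -1.482, 0.006]
force: [-0.3, -0.3, 0.4]
gripper_width: 0.602
gripper_force: 0.0
```

Call:
carry_out(motion=[[[0,0,0.04,0,60],[0,0,0.04,0,60],[0,0,0.04,0,60],[0,0,0,0,60],[0,0,0,0,60],[0,0,0,0,60],[0,0,0,0,60]]])

```text
time_s: 11.3
tcp_pos: [0.4635, -0.1794, 0.1692]
tcp_rot: [2.763, 1.492, 0.002]
force: [0.3, -0.0, 0.2]
gripper_width: 0.597
gripper_force: 0.0
```

```bash
python3 - <<'E'
from h import *
p,d,P,i=cloud('wrist'); cv2.imwrite('pics/w4.png',p[...,::-1])
plan([.462,-.1794,.077],-33.2)
z=P[...,2]; m=(p.max(-1)<60)&(z>.07)&(z<.09)&(d>0)
N,L,st,c=cv2.connectedComponentsWithStats(m.astype(np.uint8))
for k in range(1,N):
    if st[k,4]>30: print(c[k].round(),st[k,4],P[L==k].mean(0).round(4))
p,d,P,i=cloud('side'); cv2.imwrite('pics/s4.png',cv2.resize(p[150:350,260:460],None,fx=3,fy=3)[...,::-1])
E
```

```text
t 11.35 tcp [ 0.4634 -0.1794  0.1691] y-angle -33.26 tilt -1.0 shares [-0.0016 -0.0027  0.1842] yaw share -0.002 axes [[0.548, 0.836], [0.836, -0.548]] F [-0.6  0.5 -0.9] w 0.5994723538430186
[401.   6.] 501 [ 0.6276 -0.1134  0.0774]
[439.  67.] 759 [ 0.6337 -0.165   0.0786]
[255. 203.] 310 [ 0.4615 -0.1778  0.0818]
```

View pics/s4.png

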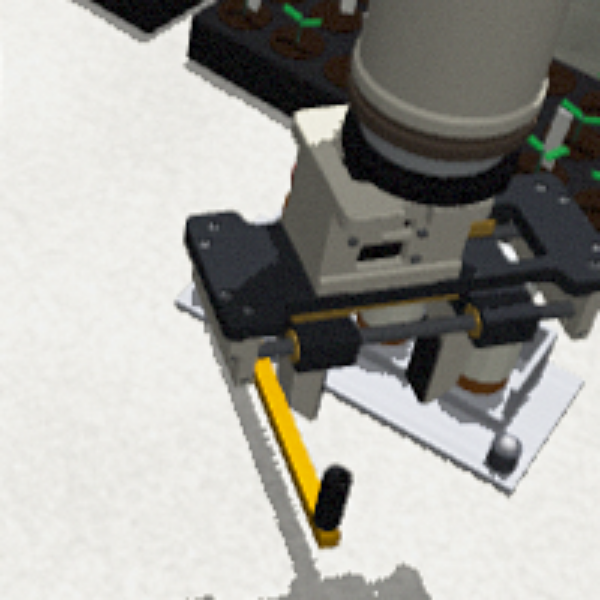

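The crop shows the knob at (332,497) standing free below the gripper. The wrist view puts it at (0.4615, -0.178), midway between the fingers.

Call:
carry_out(motion=[[[0,0,0.05,0,60],[0,0,0.06,0,60],[0,0,0.05,0,60],[0,0,0.02,0,60],[0,0,0,0,60],[0,0,0,0,60],[0,0,0,0,40],[0,0,0,0,40],[0,0,0,0,40]]])

```text
time_s: 12.3
tcp_pos: [0.4633, -0.1794, 0.079]
tcp_rot: [2.763, 1.492, 0.002]
force: [0.1, -0.6, -0.7]
gripper_width: 0.415
gripper_force: 0.0
```

Call:
carry_out(motion=[[[0,0.02,0,0,40],[0.0027,0.0316,0,-0.14,40],[0.0027,0.0316,0,-0.14,40],[0.0027,0.0316,0,-0.14,40],[0.0027,0.0316,0,-0.14,40],[0.0027,0.0316,0,-0.14,40],[0.0027,0.0316,0,-0.14,40],[0.0027,0.0316,0,-0.14,40],[0,0,0,0,40],[0,0,0,0,40],[0,0,0,0,40]]])

```text
time_s: 13.4
tcp_pos: [0.5757, -0.2148, 0.0779]
tcp_rot: [-2.296, -2.143, 0.001]
force: [-1.1, -0.1, 0.7]
gripper_width: 0.402
gripper_force: 0.0
```

```bash
python3 - <<'E'
from h import *
y=np.array([-.147,.989]);x=np.array([.989,.147])
K=np.array([.6305,-.037])-.172*y-.046*x; print(K)
t=K+.0104*x
plan([*t,.077],8.5)
s=robot.sense()['tcp_pos'][:2]; H=K+.216*y; a=np.arctan2(*(s-H)[::-1]); print('tcp angle about hinge',np.degrees(a), 'rad from shut, less lead', a-np.arctan2(*(K-H)[::-1])-.0104/.216, np.linalg.norm(s-H))
for n in ['side','scene']:
    p,d,P,i=cloud(n); z=P[...,2]
    m=(p.max(-1)<45)&(z>.044)&(z<.087)&(d>0)&(P[...,0]>.45)&(P[...,0]<.65)&(P[...,1]<-.15)&(P[...,1]>-.25)
    N,L,st,c=cv2.connectedComponentsWithStats(m.astype(np.uint8))
    for k in range(1,N):
        if st[k,4]>15: print(n,c[k].round(),st[k,4],P[L==k].mean(0).round(4))
    if n=='side': cv2.imwrite('pics/s5.png',cv2.resize(p[150:350,300:500],None,fx=3,fy=3)[...,::-1])
E
```

```text
[ 0.61029 -0.21387]
t 13.4 tcp [ 0.5757 -0.2148  0.0779] y-angle -3.97 tilt -1.0 shares [0.0111 0.0892 0.0018] yaw share -0.416 axes [[0.069, 0.998], [0.998, -0.069]] F [-1.1 -0.1  0.7] w 0.40156287797874557
tcp angle about hinge -90.75437587753082 rad from shut, less lead -0.20886919387488867 0.21456530639396063
scene [133. 161.] 110 [ 0.5682 -0.2116  0.073 ]
```

View pics/s5.png

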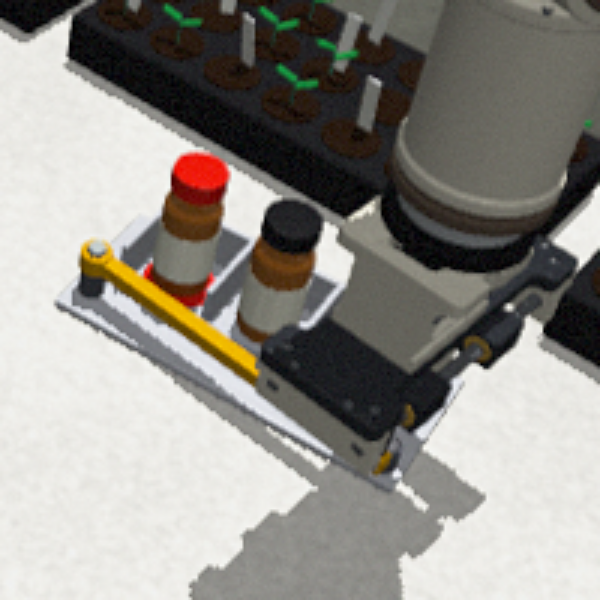

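The crop shows the bar being pushed by the rear finger with about 0.2 rad left to go; the jars stand undisturbed.

Call:
carry_out(motion=[[[0.0014,0.0158,0,-0.07,40],[0.0014,0.0158,0,-0.07,40],[0.0014,0.0158,0,-0.07,40],[0.0014,0.0158,0,-0.07,40],[0,0,0,0,40],[0,0,0,0,40]]])

```text
time_s: 14.1
tcp_pos: [0.6091, -0.2118, 0.0781]
tcp_rot: [2.131, 2.308, 0.001]
force: [0.5, -0.2, -0.0]
gripper_width: 0.399
gripper_force: 0.0
```

Call:
carry_out(motion=[[[0.0007,0.008,0,-0.035,40],[0.0007,0.008,0,-0.035,40],[0,0,0,0,40],[0,0,0,0,40]]])

```text
time_s: 14.5
tcp_pos: [0.6165, -0.2106, 0.0782]
tcp_rot: [2.089, 2.347, 0.0]
force: [-0.8, -0.4, -0.5]
gripper_width: 0.4
gripper_force: 0.0
```

Call:
carry_out(motion=[[[0.0007,0.008,0,-0.035,40],[0,0.004,0,-0.01,40],[0,0,0,0,40],[0,0,0,0,40]]])

```text
time_s: 14.9
tcp_pos: [0.6187, -0.2104, 0.0776]
tcp_rot: [-2.058, -2.366, 0.007]
force: [-8.5, 0.4, 5.6]
gripper_width: 0.402
gripper_force: 4.1
```

```bash
python3 - <<'E'
from h import *
plan([.6206,-.2123,.077],8.5)
E
```

```text
t 14.9 tcp [ 0.6187 -0.2104  0.0776] y-angle 7.96 tilt -0.99997 shares [-0.0044  0.0033  0.0012] yaw share -0.018 axes [[-0.138, 0.99], [0.99, 0.138]] F [-8.5  0.4  5.6] w 0.4016589711141217
```

Call:
carry_out(motion=[[[0,0.004,0,0,40],[0,0.004,0,0,40],[0,0,0,0,40],[0,0,0,0,40]]])

```text
time_s: 15.3
tcp_pos: [0.619, -0.2104, 0.0772]
tcp_rot: [-2.056, -2.361, 0.013]
force: [-17.8, 0.0, 12.0]
gripper_width: 0.401
gripper_force: 8.4
```

Call:
carry_out(motion=[[[0,0.004,0,0,40],[0,0.004,0,0,40],[0,0,0,0,40],[0,0,0,0,40]]])

```text
time_s: 15.7
tcp_pos: [0.6194, -0.2104, 0.0769]
tcp_rot: [-2.054, -2.355, 0.02]
force: [-25.0, 0.4, 18.1]
gripper_width: 0.405
gripper_force: 12.7
```

Call:
carry_out(motion=[[[0,-0.01,0,0,40],[0,-0.012,0,0,40],[0,0,0,0,45],[0,0,0,0,45],[0,0,-0.03,0,45],[0,0,-0.05,0,45],[0,0,-0.08,0,45],[0,0,-0.08,0,45],[-0.05,-0.05,-0.05,0,45],[-0.08,-0.06,0,0,45],[-0.08,-0.06,0,0,45],[0,0,0,0,45]]])

```text
time_s: 16.9
tcp_pos: [0.5445, -0.3361, 0.2253]
tcp_rot: [2.073, 2.355, -0.009]
force: [-0.1, -0.9, 0.1]
gripper_width: 0.45
gripper_force: 0.0
```

```bash
python3 - <<'E'
from h import *
y=np.array([-.147,.989]);x=np.array([.989,.147])
H=np.array([.6305,-.037])+.044*y-.046*x
for n in ['side','scene']:
    p,d,P,i=cloud(n); z=P[...,2]; h=cv2.cvtColor(p,cv2.COLOR_RGB2HSV).astype(int)
    r=(d>0)&(P[...,0]>.45)&(P[...,0]<.7)&(P[...,1]<.03)&(P[...,1]>-.26)
    for nm,m in dict(knob=(p.max(-1)<45)&(z>.044)&(z<.087)&r,yel=(h[...,0]>18)&(h[...,0]<28)&(h[...,1]>180)&(h[...,2]>120)&(z>.039)&(z<.046)&r,red=((h[...,0]<6)|(h[...,0]>174))&(h[...,1]>200)&(h[...,2]>110)&r).items():
      N,L,st,c=cv2.connectedComponentsWithStats(m.astype(np.uint8))
      for k in range(1,N):
        if st[k,4]>15:
            q=P[L==k]; print(n,nm,c[k].round(),st[k,4],q.mean(0).round(4),'dist from hinge, angle off row',np.linalg.norm(q.mean(0)[:2]-H).round(4))
            if nm=='yel':
                vx,vy,_,_=cv2.fitLine(q[:,:2].astype(np.float32),cv2.DIST_HUBER,0,.01,.01).ravel(); print('bar angle vs row (rad)',np.cross([vx,vy],y)*np.sign(vy))
    if n=='side': cv2.imwrite('pics/s6.png',cv2.resize(p[150:350,300:500],None,fx=3,fy=3)[...,::-1])
plan([.5,-.3,.2])
E
```

```text
side knob [436. 281.] 149 [ 0.6024 -0.2164  0.0663] dist from hinge, angle off row 0.2175
side yel [381. 260.] 525 [ 0.5933 -0.1086  0.0413] dist from hinge, angle off row 0.1093
bar angle vs row (rad) 0.019899053886532764
side red [367. 207.] 173 [ 0.6289 -0.0386  0.1072] dist from hinge, angle off row 0.0633
scene knob [122. 168.] 22 [ 0.6126 -0.2118  0.0821] dist from hinge, angle off row 0.2143
scene yel [145. 183.] 27 [ 0.6042 -0.1619  0.0418] dist from hinge, angle off row 0.1637
bar angle vs row (rad) 0.3733268796801567
scene yel [172. 186.] 27 [ 0.5959 -0.0924  0.0421] dist from hinge, angle off row 0.0938
bar angle vs row (rad) 0.038653644911944854
scene yel [203. 190.] 44 [ 0.5872 -0.0147  0.0422] dist from hinge, angle off row 0.0168
bar angle vs row (rad) 0.1526605103625916
scene red [184. 179.] 108 [ 0.6355 -0.0341  0.1075] dist from hinge, angle off row 0.0663
t 17.0 tcp [ 0.549  -0.3282  0.2246] y-angle 7.76 tilt -1.0 shares [ 0.0691 -0.0896  0.0489] yaw share None axes [[-0.135, 0.991], [0.991, 0.135]] F [-0.5  1.2  0.7] w 0.4501434519154551<stdin>:13: DeprecationWarning: Arrays of 2-dimensional vectors are deprecated. Use arrays of 3-dimensional vectors instead. (deprecated in NumPy 2.0)
```

View pics/s6.png

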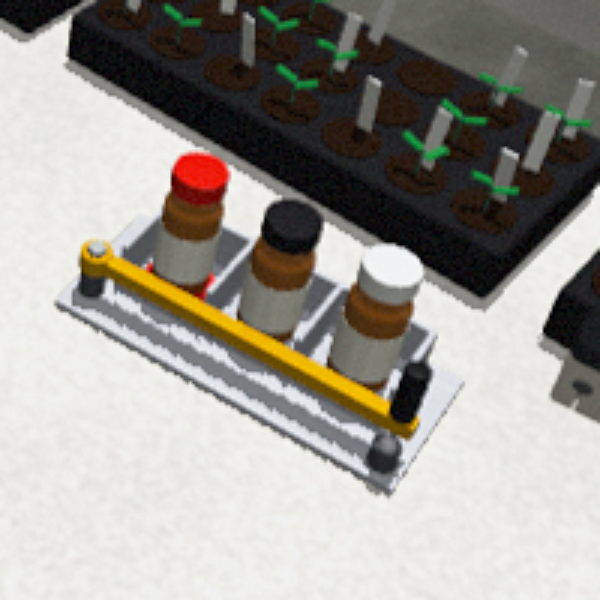

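The crop shows the bar at (97,262)–(410,425) lying along the jar fronts, past the ball at (385,452). The knob is within about 2 mm of its computed shut position, and it took 25 N against the stop without moving. The red jar is upright on its pad.

```bash
python3 -c "
from h import *
print(ticket.sign_off())"
```

```text
the job is handed in; nothing more can be done
None
```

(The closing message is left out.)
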